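# Change the braai over to the other gas cylinder

## Task

The gas cylinder that feeds the braai is empty, so change over to the other one at the two lever valves on the manifold. Using a fingertip and only pushing, never gripping a lever between the fingers, push the lever that lies along the pipe round to its stop, square across the pipe (fully shut); only once it is shut, push the other valve's lever round from across the pipe to its stop in line with the pipe (fully open). Leave both levers like that and everything else on the shelf standing where it is.

Things in the scene. Friction and masses are not known exactly. Their poses are not given: they have to be found in the camera images.
- first_lever (a joint): Lever of the valve open at the start (left or right leg of the manifold), a steel arm in a black sleeve on an upright stem. Rad: 0 = in line with the pipe (fully open, one stop), 1.571 = square across it (fully shut, other stop); shutting is clockwise from above. Stiff (4 to 6 N at 80 mm from the stem moves it), no spring, stays where left. Starts at 0 to 0.3.
- first_pivot (a point): Point on the turning axis of the valve open at the start (left or right leg of the manifold), at mid height of the lever's sleeve, 90 mm above the shelf. Its y axis runs along the pipe and its z axis is up; the open lever points along its -y, the shut lever along its -x (roughly towards the robot).
- first_tip (a point): Middle of the free end face of that lever, 104 mm from the pivot point and at the same height. The sleeve is straight, runs from 34 to 104 mm from the axis towards this point, is 20 mm wide and 10 mm thick (85 to 95 mm above the shelf).
- second_lever (a joint): Lever of the valve shut at the start (the other leg), a steel arm in a black sleeve on an upright stem. Rad: 0 = in line with the pipe (fully open, one stop), 1.571 = square across it (fully shut, other stop); shutting is clockwise from above. Stiff (4 to 6 N at 80 mm from the stem moves it), no spring, stays where left. Starts at 1.5 to 1.57.
- second_pivot (a point): Point on the turning axis of the valve shut at the start (the other leg), at mid height of the lever's sleeve, 90 mm above the shelf. Its y axis runs along the pipe and its z axis is up; the open lever points along its -y, the shut lever along its -x (roughly towards the robot).
- second_tip (a point): Middle of the free end face of that lever, 104 mm from the pivot point and at the same height. The sleeve is straight, runs from 34 to 104 mm from the axis towards this point, is 20 mm wide and 10 mm thick (85 to 95 mm above the shelf).
- manifold: Fixed gas manifold: 21 mm pipe, 450 mm long, centre line 45 mm up, ends bent down into the shelf. Origin on the shelf under the pipe's middle, y along the pipe, x away from the robot. Two like brass lever valves at y = +-150 mm; both levers point to -y when open. Grey regulator (92 mm across, 87 high) at x = 82 mm, outlet bends down at x = 157 mm. Else only stems and lever hubs pass 64 mm.
- mug: Blue ceramic mug, 82 mm across, 92 mm high, handle on its +y side reaching about 30 mm farther; stands in front of the manifold, between the valves. Origin under its middle. Leave it alone.
- bottle: Squeeze bottle with flip-top lid, 58 mm across, 178 mm high, standing beyond the left end of the manifold. Origin under its middle. Leave it alone.
- jar: Spice jar, 48 mm across, 95 mm high, standing behind the pipe near the right valve. Origin under its middle. Leave it alone.
- brush: Steel-bristle grill brush lying bristles up, 240 mm along its x, 46 mm wide, 34 mm high, at the right near the robot. Origin under it, 140 mm from the handle end. Leave it alone.
- lifter: Chrome grill lifter lying flat, about 365 mm along its x, blade 90 mm wide, 18 mm high, at the left. Origin under its middle. Leave it alone.
- tongs: Steel braai tongs lying at the far right, about 350 mm along their x, 70 mm wide, 16 mm high. Origin under the middle. Leave them alone.
- bowl: White bowl, 150 mm across, 55 mm high, at the left near the robot. Origin under its middle. Leave it alone.
- lighter: Long-nosed gas lighter lying flat, 250 mm along its x, 26 mm wide, 20 mm high, ahead near the robot. Origin underneath, where handle meets nose. Leave it alone.

How it is judged:
By the outcome, as a careful person would: the job done as asked, in the order asked, and still so for the second after the job is handed in, with the robot touching nothing.
It also fails if it takes over 54 s, if anything falls off the work surface, if the arm or the gripper's body presses on something with over 40 N, if the wrist force passes 120 N, or if a joint passes its speed limit or range.

## Robot

A 6-joint arm with a two-finger parallel gripper is mounted at the origin on the work surface. World frame = base frame: x ahead of the robot, y to its left, z up, the work surface at z = 0. Lengths are in m, angles in rad, forces in N, time in s.
With the tool pointing down it reaches from about 0.3 to 0.875 m from the base axis. Payload 6.4 kg.
Tool frame: the origin (TCP) lies on the front face of the gripper's body, between the roots of the fingers; the fingertips stand 73 mm ahead of it and the grasp point (between the pads) lies 54 mm ahead of it; z points along the fingers, y is the line along which they close (so a half turn about z gives the same grasp; the last joint's range is limited). The gripper opens to 85 mm and grips with 20 to 120 N. Pads are 22 mm wide; open, the fingers measure 114 mm over their backs; the gripper's body (76 mm by 85 mm) begins 54 mm behind the grasp point. The pads swing forward as they close: fully open they stand 13 mm farther back than shut.
Start: joints at [-1.463, 0.181, 1.607, -0, 1.354, -0.206], TCP at [0.178, -0.547, 0.304] pointing down, gripper open.
Joint ranges: [-2.99, 2.99], [-0.89, 2.07], [0.3, 2.58], [-1.14, 4.28], [0, 2.63], [-3.12, 3.12]. Speed limits (rad/s): [2.57, 2.57, 3.01, 3.14, 3.14, 3.14].

## Interface

Orientations are given as a unit quaternion [x, y, z, w].
In Python, from plant import robot gives the robot as it stands. Calls block until the motion is done:
- robot.reach(position, orientation): joint-space move of the TCP to a pose.
- robot.move_l(position, rot=None, rate=0.15): straight line of the TCP; rot=None keeps the orientation; rate is the mean speed in m/s.
- robot.move_j(angles): joint-space move.
- robot.command_gripper(opening, strength=None): opening from 0.0 (shut) to 1.0 (fully open); strength is the grip in N (None keeps the last); returns when the fingers have stopped.
- robot.hold(seconds).
- robot.inverse_kinematics(position, orientation): joint angles nearest the present ones, or None.
- robot.snapshot(name): name is "side" or "top"; returns the picture (480x640x3 uint8, red, green, blue); there is no depth.
- robot.camera_params(name): a dict with "intrinsics" (3x3 intrinsics, pixels), "k1" (the pictures are not rectified: a ray, as slopes to the right and down, at radius r is drawn at 1 + k1 r^2 times it, then the intrinsics apply), "R" (3x3) and "t" (3): a world point X has camera coordinates R X + t. Camera axes: x right, y down, z forward; pixel columns grow to the right and rows downward; lengths in m; the calibration is good to about 2 mm. A picture is of the moment at which its call begins. camera_params takes no time and is no camera call.
A pose or a line that the arm cannot do raises robot.Unreachable and nothing moves.
- robot.hand_in(): hands the job in; it is judged then, once.
Readings, each from a call of its own:
- robot.current_time(): time.
- robot.current_joints(): joint angles.
- robot.current_joint_velocities(): joint speeds.
- robot.current_tau(): joint torques, N m.
- robot.current_ee_pos(): TCP position.
- robot.current_tcp_rot(): TCP orientation.
- robot.current_wrist_force(): force on the tool from outside, world axes, zero at the start.
- robot.current_moment(): the same for the moment, N m.
- robot.current_finger_gap(): opening from 0.0 (shut) to 1.0 (fully open).
- robot.current_grasp_force(): force on a finger pad.
Only numpy, scipy, OpenCV 4.12 (cv2) and the standard library are available. Lean on these libraries where they do the work, as an engineer would, in place of code of your own. Each camera call takes 0.05 s, during which the arm holds its last target. There are 200 camera calls.

## Working session

There is one attempt and no reset: what is moved stays moved. The work goes in short steps, each a Python script; the robot and the scene stay as the last script left them, time stands still between calls to the robot, and variables do not carry over. Pictures are saved under pics/ and viewed, at most 10 in all, crops included, and the job is handed in when it is done.

```bash
mkdir -p pics && python3 - <<'E'
from plant import robot
import cv2
for n in("top","side"):
    cv2.imwrite(f"pics/{n}0.png",robot.snapshot(n)[:,:,::-1])
    c=robot.camera_params(n);print(n,c)
print(robot.current_time(),robot.current_tcp_rot())
E
```

```text
top {'intrinsics': array([[622.24417373,   0.        , 317.24715922],
       [  0.        , 622.24417373, 227.69675431],
       [  0.        ,   0.        ,   1.        ]]), 'k1': -0.04614883473083623, 'R': array([[-0.07173982, -0.9974173 , -0.00348294],
       [-0.97228691,  0.07071046, -0.22284117],
       [ 0.22251192, -0.01260017, -0.97484854]]), 't': array([0.06701769, 0.55828599, 1.53864493])}
side {'intrinsics': array([[469.86542062,   0.        , 321.71609512],
       [  0.        , 469.86542062, 244.24181732],
       [  0.        ,   0.        ,   1.        ]]), 'k1': -0.0877566090471231, 'R': array([[-0.96197493, -0.27276695,  0.01422758],
       [-0.22462277,  0.76039831, -0.60937592],
       [ 0.15539898, -0.5894002 , -0.79275378]]), 't': array([0.54367457, 0.13426708, 1.16249626])}
0.1 [ 9.87718311e-01  1.56243165e-01  5.55932623e-05 -7.79436755e-04]
```

View pics/top0.png

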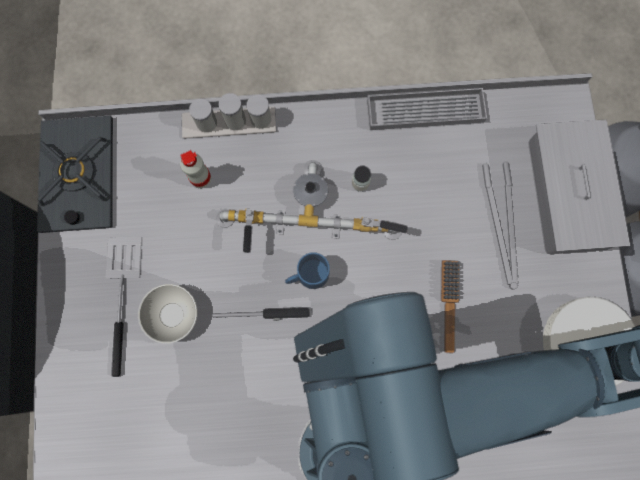

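View pics/side0.png

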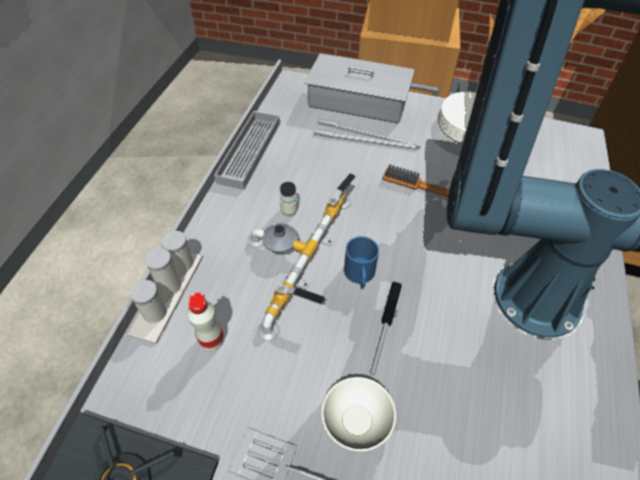

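The right valve's lever (sleeve near (395,226) in top) lies along the pipe. The left valve's lever (sleeve near (248,239)) lies across it. The mug is at (313,270), the jar at (362,178) and the pipe ends at (225,216) and (392,233).

```bash
cat > h.py <<'E'
import numpy as np,cv2
from plant import robot
def ray(n,px):
    c=robot.camera_params(n);d=np.array([c["k1"],0,0,0,0.])
    s=cv2.undistortPoints(np.array([[px]],float),c["intrinsics"],d)[0,0]
    R=c["R"];return -R.T@c["t"],R.T@np.array([*s,1])
def at(n,px,z):
    o,d=ray(n,px);return o+d*(z-o[2])/d[2]
def sleeve(n,img,box):
    x0,y0,x1,y1=box
    m=(img[y0:y1,x0:x1].max(2)<48).astype(np.uint8)
    k,l,st,ce=cv2.connectedComponentsWithStats(m)
    i=1+st[1:,4].argmax();ys,xs=np.where(l==i)
    P=np.array([at(n,(x+x0,y+y0),.093)[:2] for x,y in zip(xs,ys)])
    c,s,a=cv2.minAreaRect((P*1000).astype(np.float32))
    b=cv2.boxPoints((c,s,a));
    return P.mean(0),s,b,len(P)
E
python3 - <<'E'
from h import *
t=robot.snapshot("top");s=robot.snapshot("side")
for nm,b in(("R",(374,212,412,240)),("L",(238,222,258,256))):
    print(nm,*sleeve("top",t,b))
for nm,b in(("R",(330,168,362,196)),("L",(290,284,332,306))):
    print(nm,"side",*sleeve("side",s,b))
print("pipe ends L,R",at("top",(225,216),.045),at("top",(392,234),.045))
print("mug top",at("top",(313,268),.092),"handle",at("top",(290,280),.06),"jar",at("top",(362,173),.095),"lighter",at("top",(309,312),.02),at("top",(214,315),.02))
a=cv2.resize(t[140:300,200:440],None,fx=3.3,fy=3.3,interpolation=cv2.INTER_CUBIC)
cv2.imwrite("pics/c1.png",a[:,:,::-1])
E
```

```text
Traceback (most recent call last):
  File "h.py", line 13, in sleeve
    i=1+st[1:,4].argmax();ys,xs=np.where(l==i)
        ~~~~~~~~~~~~~~~^^
ValueError: attempt to get argmax of an empty sequence
```

```bash
sed -i 's/<48/<75/' h.py && python3 - <<'E'
from h import *
t=robot.snapshot("top");s=robot.snapshot("side")
a=cv2.resize(t[140:300,200:440],None,fx=3.3,fy=3.3,interpolation=cv2.INTER_CUBIC)
cv2.imwrite("pics/c1.png",a[:,:,::-1])
print(t[226,388:402].max(1),t[239,238:258].max(1))
for n,im,nm,b in(("top",t,"R",(374,212,412,240)),("top",t,"L",(238,222,258,256)),("side",s,"R",(330,168,362,196)),("side",s,"L",(290,284,332,306))):
  try: print(n,nm,*sleeve(n,im,b))
  except Exception as e: print(e)
print("pipe ends L,R",at("top",(225,216),.045),at("top",(392,234),.045))
print("mug top",at("top",(313,268),.092),"handle",at("top",(290,280),.06),"jar",at("top",(362,173),.095),"lighter",at("top",(309,312),.02),at("top",(214,315),.02))
E
```

```text
[58 55 60 58 58 58 56 57 55 55 55 57 56 56] [168 168 168 168 161 126  62  44  46  43  45  41  56 110 162 166 166 166
 165 165]
top R [ 0.54412765 -0.16464608] (67.13203430175781, 18.075199127197266) [[ 525.21716 -194.26328]
 [ 542.4949  -199.57294]
 [ 562.2152  -135.40268]
 [ 544.9375  -130.09302]] 178
top L [0.53961824 0.20527331] (16.764812469482422, 64.78189086914062) [[506.86163 200.51471]
 [571.24475 193.33801]
 [573.102   209.99963]
 [508.71887 217.17633]] 170
side R [ 0.54400717 -0.16131851] (64.41220092773438, 16.278900146484375) [[ 528.5375  -192.24397]
 [ 544.38245 -195.97734]
 [ 559.15454 -133.2819 ]
 [ 543.3096  -129.54854]] 97
side L [0.53792637 0.20685653] (17.071144104003906, 68.1323013305664) [[503.22226 202.01503]
 [570.97296 194.81453]
 [572.7771  211.79008]
 [505.02643 218.99059]] 201
pipe ends L,R [0.61467474 0.26507904 0.045     ] [ 0.53495122 -0.16620149  0.045     ]
mug top [0.45315218 0.0448805  0.092     ] handle [0.43187833 0.10508966 0.06      ] jar [ 0.69009184 -0.09827684  0.095     ] lighter [0.35153761 0.06307065 0.02      ] [0.36119268 0.30717127 0.02      ]
```

View pics/c1.png

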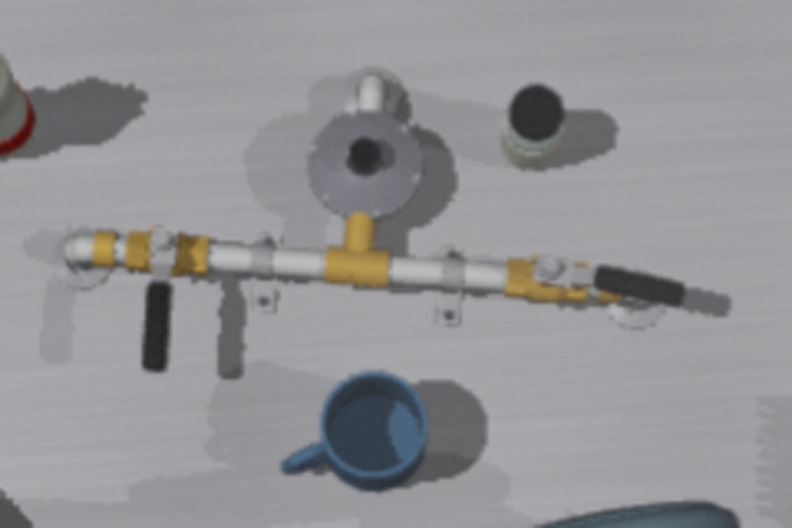

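```bash
cat >> h.py <<'E'
from scipy.spatial.transform import Rotation as Ro
PR=np.array([.564,-.097]);PL=np.array([.6073,.1982])
AL=np.arctan2(*(PL-PR)[::-1])-np.pi/2   # yaw of the manifold's x axis
Z=.153
def quat(psi): return [np.cos(psi/2),np.sin(psi/2),0,0]
def pose(P,q,sgn,d,r=.082,z=Z):
    """q: lever angle; sgn=+1 pushes to shut (clockwise), -1 to open; d: finger centre behind the lever's mid line"""
    th=AL-np.pi/2-q; u=np.array([np.cos(th),np.sin(th)]); n=np.array([-u[1],u[0]])*sgn
    return [*(P+r*u+d*n),z],quat(th+np.pi)
def push(P,q0,q1,sgn):
    robot.move_l(pose(P,q0,sgn,.0245)[0],rate=.06)
    q=q0; lim=q1+sgn*.2
    while True:
        far=(q1-q)*sgn
        q+=sgn*(.1 if far>.12 else .02)
        if (q-lim)*sgn>0: print("limit");break
        p,o=pose(P,q,sgn,.0245); robot.move_l(p,o,rate=.07)
        f=robot.current_wrist_force()
        print(round(q,2),np.round(f,1),round(robot.current_time(),1))
        if np.hypot(*f[:2])>22: break
def back(P,q,sgn):
    p,o=pose(P,q,sgn,.05); robot.move_l(p,rate=.1)
    p[2]=.27; robot.move_l(p,rate=.2)
E
python3 - <<'E'
from h import *
robot.command_gripper(0.0)
p,o=pose(PR,.15,1,.042,z=.25)
print(p,AL,robot.inverse_kinematics(p,o))
robot.reach(p,o);robot.move_l([*p[:2],Z],rate=.15)
print(robot.current_time(),robot.current_joints(),robot.current_wrist_force())
for n in("top","side"): cv2.imwrite(f"pics/{n}1.png",robot.snapshot(n)[:,:,::-1])
s=robot.snapshot("side")[120:320,240:440];cv2.imwrite("pics/side1.png",cv2.resize(s,None,fx=3,fy=3)[:,:,::-1])
E
```

```text
[np.float64(0.5802868416619534), np.float64(-0.18767931841758878), 0.25] -0.14564164534003687 [-5.07180454e-01  3.07547536e-01  1.56542205e+00 -4.44089210e-16
  1.26862307e+00 -2.11538809e-01]
3.825 [-5.07519861e-01  4.25771099e-01  1.62236947e+00  1.17769991e-05
  1.09202072e+00 -2.11567552e-01] [-0.11950803  0.27468558  0.22346182]
```

View pics/side1.png

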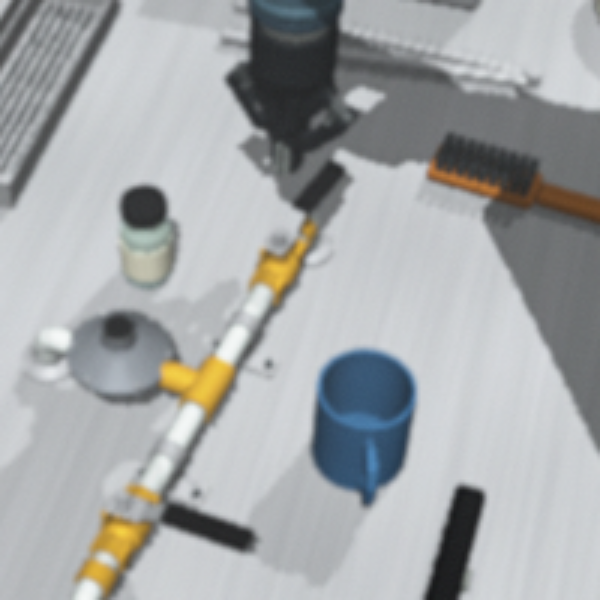

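The shut fingers, at crop (285,160), stand behind the right lever's sleeve at (320,187), clear of it and of the jar. Next I push.

```bash
python3 - <<'E'
from h import *
push(PR,.15,np.pi/2,1)
E
```

```text
0.25 [ 1.5 -0.5  1.2] 4.7
0.35 [1.6 0.2 0.7] 5.0
0.45 [2.1 0.2 1. ] 5.2
0.55 [ 1.4 -0.3  0.2] 5.5
0.65 [ 0.8 -0.6  0.5] 5.8
0.75 [ 1.5 -0.6  0.5] 6.1
0.85 [ 2.  -1.1  0.9] 6.3
0.95 [ 1.7 -0.7 -0.5] 6.6
1.05 [ 1.2 -0.2 -0.1] 6.9
1.15 [ 0.2 -0.9 -0.5] 7.2
1.25 [ 0.7 -1.3  0.7] 7.4
1.35 [ 0.8 -1.4  0.6] 7.7
1.45 [ 0.4 -1.1 -0.2] 8.0
1.55 [ 0.3 -1.3 -0.7] 8.3
1.57 [ 0.6 -6.8 -1.6] 8.5
1.59 [ -1.5 -13.   -3.2] 8.8
1.61 [ -2.5 -18.1  -5.2] 9.0
1.63 [ -3.4 -24.6  -6.6] 9.3
```

```bash
python3 - <<'E'
from h import *
back(PR,1.6,1)
p,o=pose(PL,1.54,-1,.042,z=.27)
robot.reach(p,o)
t=robot.snapshot("top");s=robot.snapshot("side")
for n,im,b in(("top",t,(340,222,400,268)),("side",s,(325,180,375,225))):
    c,sz,bx,N=sleeve(n,im,b); v=c-PR; print(n,c,sz,N,"q",(AL-np.pi/2-np.arctan2(v[1],v[0]))%(2*np.pi))
cv2.imwrite("pics/side2.png",cv2.resize(s[120:320,240:440],None,fx=3,fy=3)[:,:,::-1])
print(robot.current_time(),robot.current_joints(),p)
E
```

```text
top [ 0.49684069 -0.08914838] (19.7855281829834, 67.14584350585938) 203 q 1.5415367518498542
side [ 0.56021416 -0.01419222] (5.024125576019287, 23.22384262084961) 18 q 2.950264442810787
11.9667 [ 2.34626761e-01  2.36803623e-01  1.61134937e+00 -2.69994382e-04
  1.29349898e+00  1.92230011e+00] [np.float64(0.5306530803729798), np.float64(0.24931995414404334), 0.27]
```

View pics/side2.png

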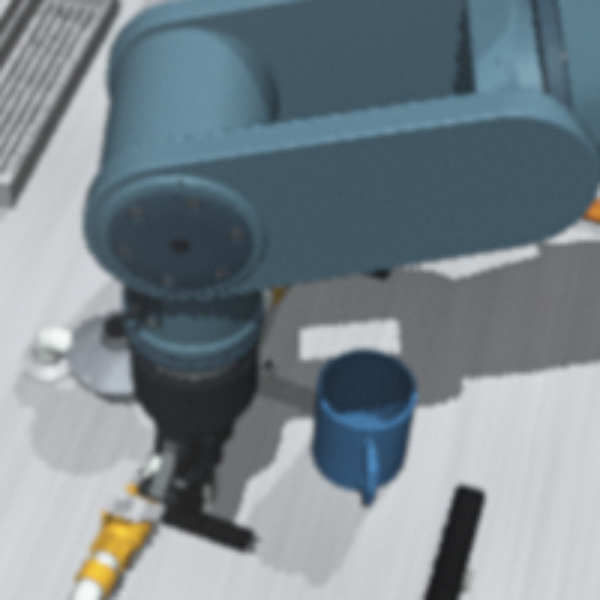

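The right lever is at its stop: the force rose steadily there and the picture gives q≈1.54. The mug hasn't moved, and the gripper's tips project to crop (199,499) as expected, above and to the left of the left lever. Now the second push.

```bash
python3 - <<'E'
from h import *
p,o=pose(PL,1.54,-1,.042)
robot.move_l(p,o,rate=.15); print(robot.current_wrist_force())
push(PL,1.54,0,-1)
back(PL,0,-1)
j=robot.current_joints();j=np.array(j);j[0]=-1.4;p0=robot.current_ee_pos()
robot.move_l([p0[0]-.08,p0[1],.3],rate=.2);j=np.array(robot.current_joints());j[0]=-1.4;robot.move_j(j)
t=robot.snapshot("top");s=robot.snapshot("side")
for n,im,P,b in(("top",t,PR,(340,222,400,268)),("top",t,PL,(255,208,292,238))):
    c,sz,bx,N=sleeve(n,im,b); v=c-P; print(n,c,sz,N,"q",(AL-np.pi/2-np.arctan2(v[1],v[0]))%(2*np.pi))
cv2.imwrite("pics/top3.png",cv2.resize(t[100:350,130:480],None,fx=2.2,fy=2.2)[:,:,::-1])
print(robot.current_time())
E
```

```text
[ 0.01491847 -0.20030993 -0.09627251]
1.44 [ 0.   0.1 -0.5] 13.6
1.34 [0.4 0.7 1. ] 13.9
1.24 [0.2 1.  1.9] 14.2
1.14 [-0.8  1.3  1.4] 14.4
1.04 [-0.8 -0.6 -0.5] 14.7
0.94 [-1.4  1.4 -0.1] 15.0
0.84 [-1.   0.1 -0.2] 15.3
0.74 [-2.2  0.8 -0.1] 15.5
0.64 [-1.7 -0.4 -0.6] 15.8
0.54 [-0.6  0.3 -1.4] 16.1
0.44 [-1.1 -0.5 -0.2] 16.4
0.34 [-1.4  0.4 -1.1] 16.6
0.24 [-1.4  0.3 -1. ] 16.9
0.14 [-0.9 -0.3 -0.7] 17.2
0.04 [-1.6  0.6 -0.1] 17.5
0.02 [-2.7 -0.2  1.1] 17.7
-0.0 [-4.5  1.7  1.1] 18.0
-0.02 [-3.9  0.   1.3] 18.2
-0.04 [-6.6  1.2  2.8] 18.5
-0.06 [-11.6   1.2   6.6] 18.7
-0.08 [-16.2   2.6   9.6] 19.0
-0.1 [-21.2   2.4  14.6] 19.2
-0.12 [-27.3   2.8  18.6] 19.5
top [ 0.49615329 -0.08858439] (15.08395004272461, 64.05303955078125) 160 q 1.548562961462407
top [0.59748107 0.1290396 ] (67.05836486816406, 18.43279266357422) 179 q 6.278574394394671
23.6167
```

View pics/top3.png

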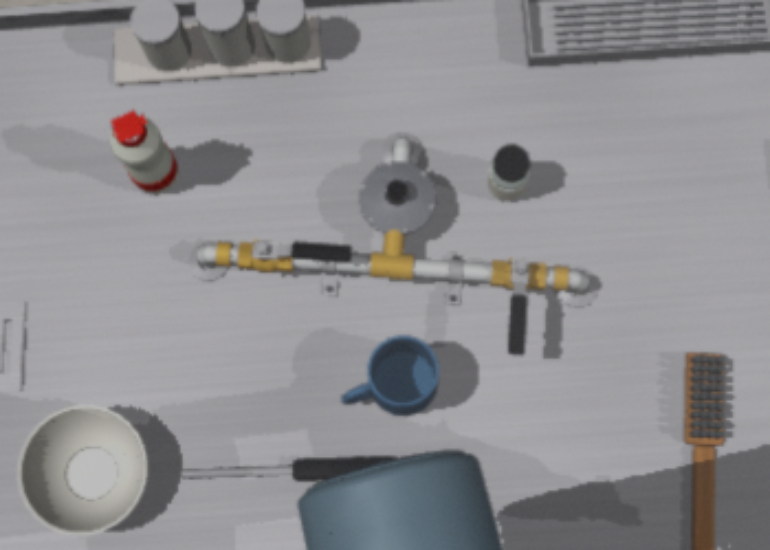

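The left lever, at (320,252), is in line with the pipe. The right lever, at (518,323), is square across it. The mug, jar, bottle, bowl, brush and lighter are where they were.

```bash
python3 -c "
from plant import robot
print(robot.hand_in())"
```

```text
the job is handed in; nothing more can be done
None
```

I pushed the right valve shut to its stop first, then the left valve open to its stop. The closing pictures show both levers in place and nothing they cover has moved (the tongs, most of the lifter and part of the lighter were out of view), and the job was handed in at about 24 s.

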